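Ready the buffet warmer for serving

ROBOT

A 6-joint arm with a two-finger parallel gripper is mounted at the origin on the work surface. World frame = base frame: x ahead of the robot, y to its left, z up, the work surface at z = 0. Lengths are in m, angles in rad, forces in N, time in s.
With the tool pointing down it reaches from about 0.375 to 0.975 m from the base axis. Payload 3.8 kg.
Tool frame: the origin (TCP) lies between the finger pads, 19 mm behind the fingertips; this is the grasp point; z points along the fingers, y is the line along which they close (so a half turn about z gives the same grasp; the last joint's range is limited). The gripper opens to 85 mm and grips with 20 to 120 N. Pads are 22 mm wide; open, the fingers measure 114 mm over their backs; the gripper's body (76 mm by 85 mm) begins 54 mm behind the grasp point. The pads swing forward as they close: fully open they stand 13 mm farther back than shut.
Start: joints at [-1.344, 0.264, 1.604, -0, 1.274, -0.037], TCP at [0.176, -0.652, 0.25] pointing down, gripper open.
Joint ranges: [-2.63, 2.63], [-0.94, 2.18], [0.31, 2.57], [-1.31, 4.45], [0, 2.66], [-2.55, 2.55]. Speed limits (rad/s): [2.57, 2.57, 3.14, 3.14, 3.14, 3.14].

INTERFACE

Orientations are given as a rotation vector (axis times angle).
In Python, from workcell import * gives the robot as it stands.
- The arm moves only by the shell command python3 -m crank 'ROWS' [OPENING] [FORCE]. ROWS is JSON, a list that holds one entry, the list of rows, each a list of 6 numbers: the shift along the tool's x, y, z in cm, then the turn, a rotation vector about the tool's x, y, z in rad. In form: [[[dx, dy, dz, ax, ay, az], ...]]. A call has 1 to 8 rows; each row shifts and turns the commanded pose from where the row before left it, along the tool's axes as they then stand; what a row does not reach is not made up. A row lasts 1/12 s, in which the tool goes at most 41.7 mm and 7.16 degrees, less where a joint would pass 70% of its speed; a pose out of reach is approached as far as the arm can. A call with a gripper value outside its range is refused whole. OPENING is the finger opening in cm, from 0 to 8.54, set as the call begins (- or left out, the last holds). The fingers move at their own pace and stop on an object; FORCE is the grip in N (left out, the last holds). Time passes only in rows, so rows that do not move let the fingers close. It gives the time, the measured TCP pose, the force, the opening and the grip force at its end, in the units of the state.
- read_state(): the state, without advancing time (a new reading comes with each control period).
- read_camera(name): name is "scene" or "side" or "wrist"; returns the picture (480x640x3 uint8, blue, green, red); there is no depth.
- camera_model(name): a dict with "camera_matrix" (3x3 intrinsics, pixels), "k1" (the pictures are not rectified: a ray, as slopes to the right and down, at radius r is drawn at 1 + k1 r^2 times it, then the intrinsics apply), "R" (3x3) and "t" (3): a world point X has camera coordinates R X + t. Camera axes: x right, y down, z forward; pixel columns grow to the right and rows downward; lengths in m; the calibration is good to about 2 mm. A picture is of the moment at which its call begins: read the wrist's pose just before it. camera_model takes no time and is no camera call; for the wrist camera it gives the pose at the moment of the call.
- finish_job(): hands the job in; it is judged then, once.
The state is a dict: "time": time; "q": joint angles; "joint_vel": joint speeds; "joint_torque": joint torques, N m; "tool_pos": TCP position; "tcp_rot": TCP orientation; "wrist_force": force on the tool from outside, world axes, zero at the start; "torque": the same for the moment, N m; "width": opening from 0.0 (shut) to 1.0 (fully open); "grip_force": force on a finger pad.
Only numpy, scipy, OpenCV 4.12 (cv2) and the standard library are available. Lean on these libraries where they do the work, as an engineer would, in place of code of your own. Each camera call takes 0.05 s, during which the arm holds its last target. There are 200 camera calls.

TASK

Get the warmer ready for dishing up: first set the round trivet flat on the sideboard in the gap between the left end of the buffet warmer and the glass cruet, clear of both and in line with the middle of the warmer, where the serving bowl will stand. Then raise the warmer's spring-shut lid by its handle to the 40-degree serving mark and finish while still holding it there, steady. Leave everything else standing where it is.

Things in the scene. Friction and masses are not known exactly. Their poses are not given: they have to be found in the camera images.
- trivet: round stainless steel trivet, 150 mm across, 28 mm high: ring of 8 mm bar on four feet, with three parallel bars across. The middle bar runs through the centre along its own x axis, 10 mm wide, its metal 20 to 28 mm above the sideboard; side bars lie 48 mm to either side (39 mm clear). 0.32 kg give or take 25 %. Origin: centre of the underside
- warmer: stainless steel buffet warmer, fixed, 224 mm deep (own x), 390 mm wide (own y), lid top at 171 mm. Origin: centre of the underside. Front (-x: heat dial, lid handle) faces the robot; left end at y +195 mm. At each end a quarter-round plate round the hinge has black marks: shut, serving (long, middle: 40 degrees), fully open; a black pointer turns with the lid
- lid (a joint): angle of the warmer's lid in rad: 0 shut, 0.698 (40 degrees) at the serving mark, 1.40 fully open (stop). It hinges along the warmer's far edge; the front rises. A spring and its weight (0.55 kg give or take 20 %) shut it whenever it is let go: about 4 to 8 N at the handle to raise it. Starts shut
- lid_handle (a point): middle of the lid's handle: round bar 13 mm thick, 130 mm long, along the warmer's y, on two posts 100 mm apart that stand out 45 mm, up and forward, from the lid's sloping front. Lid shut: x -121, z 180 mm in the warmer's frame, 35 mm free behind the bar even 19 mm below its middle. Moves with the lid, 246 mm from the hinge axis
- lid_hinge (a point): middle of the lid's hinge axis, at x 116, z 116 mm in the warmer's frame; the axis runs along the warmer's y
- cruet: empty glass cruet with stopper, 56 mm across, 174 mm tall, loose; stands left of the warmer's left end, about level with its middle; the gap between them is 50 to 70 mm wider than the trivet. Origin: centre of the underside
- salt_grinder: acrylic grinder with a twist top, 52 mm across, 160 mm tall, loose; stays where it is. Origin at the centre of the underside
- pepper_grinder: twin of the salt grinder, 52 mm across, 160 mm tall, loose; stays where it is. Origin at the centre of the underside
- butter_dish: white ceramic butter dish with its lid on, 110 mm by 190 mm (its own x, y), 92 mm tall, loose, stands on the left, beyond the trivet; stays where it is. Origin at the centre of the underside
- serving_spoon: steel serving spoon, 240 mm long, lying on the robot's side of the gap; stays where it is. Origin at the middle of its underside
- tumbler: glass tumbler, 72 mm across, 95 mm tall, at the front right; stays where it is. Origin at the centre of the underside
Not all that is in view belongs to the job. Of the things shaped like the trivet, the stainless one is meant.

How it is judged:
By the outcome, as a careful person would: the job done as asked, in the order asked, and still so for the second after the job is handed in, while the arm keeps its last pose, push and grip.
It also fails if it takes over 58 s, if anything falls off the work surface, if the arm or the gripper's body presses on something with over 40 N, if the wrist force passes 120 N, or if a joint passes its speed limit or range.

## Working session

There is one attempt and no reset: what is moved stays moved. The work goes in short steps, Python scripts to look and compute and a shell command to move; the robot and the scene stay as the last step left them, time stands still between calls to the robot, and variables do not carry over. Pictures are saved under pics/ and viewed, at most 10 in all, crops included, and the job is handed in when it is done.

```bash
ls; mkdir -p pics
python3 - <<'E'
from workcell import *
import cv2
s=read_state();print(s['tool_pos'],s['tcp_rot'],s['time'])
for n in("scene","side"):
    cv2.imwrite(f'pics/{n}0.png',read_camera(n)); m=camera_model(n);print(n,m)
E
```

```text
pics
[ 0.17584543 -0.65099007  0.24866637] [-3.11212385e+00 -4.12884233e-01  3.58506818e-04] 0.0
scene {'camera_matrix': array([[615.42303701,   0.        , 323.56354254],
       [  0.        , 615.42303701, 236.0668275 ],
       [  0.        ,   0.        ,   1.        ]]), 'k1': -0.06459971198576855, 'R': array([[ 0.49126081,  0.87100114, -0.00445311],
       [ 0.66034583, -0.37577146, -0.65018397],
       [-0.56798433,  0.31646931, -0.75976376]]), 't': array([-0.33424638, -0.23349217,  1.99065807])}
side {'camera_matrix': array([[444.23596514,   0.        , 327.88794792],
       [  0.        , 444.23596514, 235.30345596],
       [  0.        ,   0.        ,   1.        ]]), 'k1': 0.009054560800886746, 'R': array([[-0.92326826, -0.38405102,  0.00897404],
       [-0.20223143,  0.46604264, -0.86134006],
       [ 0.32661624, -0.79706278, -0.50794957]]), 't': array([0.50347287, 0.20616469, 1.18724187])}
```

View pics/scene0.png

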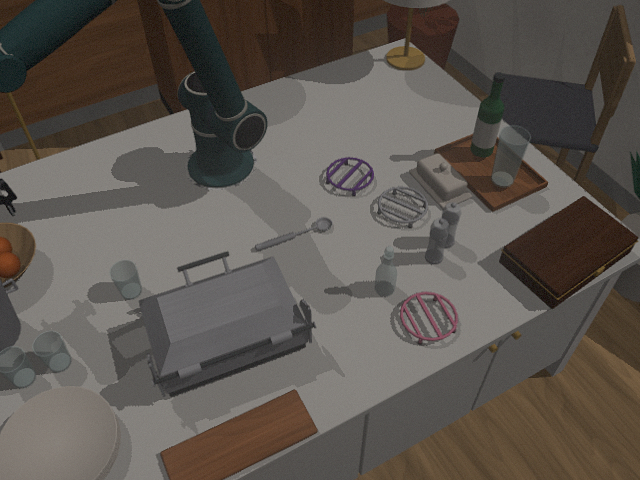

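View pics/side0.png

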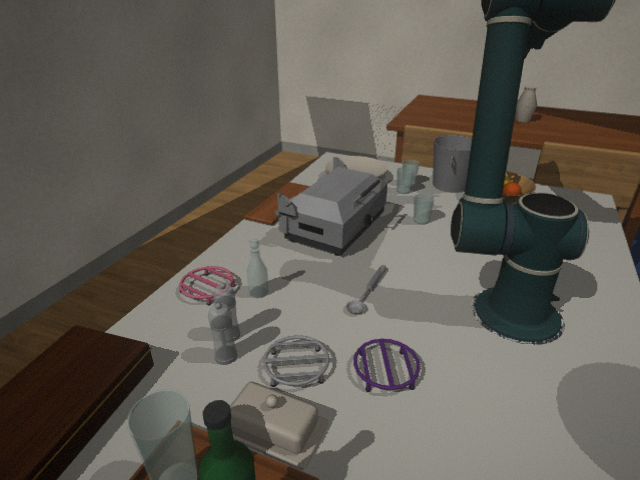

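Scene: stainless trivet at about (401,207), cruet foot (386,290), handle bar (180,269)–(228,256), grinders' feet (434,260) and (449,243). Side: trivet (297,362), cruet foot (259,294), handle at about (345–390, 175–205).

```bash
cat > h.py <<'E'
import numpy as np,cv2
from workcell import *
def ray(m,uv):
    K=m['camera_matrix'];p=np.array([[(uv[0]-K[0,2])/K[0,0],(uv[1]-K[1,2])/K[1,1]]])[0]
    u=p.copy()
    for _ in range(20): u=p/(1+m['k1']*(u@u))
    R=m['R'];return -R.T@m['t'],R.T@np.array([u[0],u[1],1])
def at(m,uv,z):
    c,d=ray(m,uv);return c+d*(z-c[2])/d[2]
def proj(m,X):
    c=np.atleast_2d(X)@m['R'].T+m['t'];u=c[:,:2]/c[:,2:]
    u=u*(1+m['k1']*(u**2).sum(1))[:,None];K=m['camera_matrix']
    return u*K[0,0]+K[:2,2]
E
python3 - <<'E'
from h import *
np.set_printoptions(precision=3,suppress=True)
S=camera_model('scene');D=camera_model('side')
for n,m,uv,z in [('trivet',S,(401,206),.024),('trivet',D,(297,361),.024),('cruet',S,(386,290),0.005),('cruet',D,(259,292),.005),
 ('stopper',S,(389,252),.165),('stopper',D,(254,243),.17),('hR',S,(180,269),.18),('hL',S,(228,256),.18),('g1',S,(434,259),.005),('g2',S,(449,242),.005),('g1',D,(225,357),.005),('g2',D,(232,335),.005),('spoonhead',S,(322,225),.01),('spoonend',S,(258,248),.01),
 ('bf',S,(463,193),0),('purple',S,(349,175),.024)]: print(n,at(m,uv,z))
im=np.vstack([cv2.resize(cv2.imread('pics/scene0.png')[230:400,100:480],None,fx=2,fy=2),])
cv2.imwrite('pics/c1.png',im)
im=cv2.imread('pics/side0.png')[150:400,170:440]; cv2.imwrite('pics/c2.png',cv2.resize(im,None,fx=2.4,fy=2.4))
E
```

```text
trivet [0.462 0.388 0.024]
trivet [0.452 0.405 0.024]
cruet [0.687 0.19  0.005]
cruet [0.672 0.199 0.005]
stopper [0.683 0.187 0.165]
stopper [0.67  0.205 0.17 ]
hR [ 0.487 -0.289  0.18 ]
hL [ 0.508 -0.171  0.18 ]
g1 [0.664 0.365 0.005]
g2 [0.635 0.44  0.005]
g1 [0.62  0.443 0.005]
g2 [0.646 0.375 0.005]
spoonhead [0.401 0.152 0.01 ]
spoonend [ 0.387 -0.049  0.01 ]
bf [0.494 0.601 0.   ]
purple [0.272 0.322 0.024]
```

View pics/c1.png

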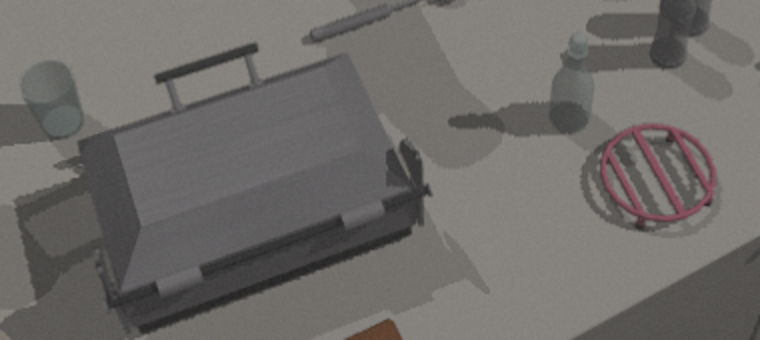

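View pics/c2.png

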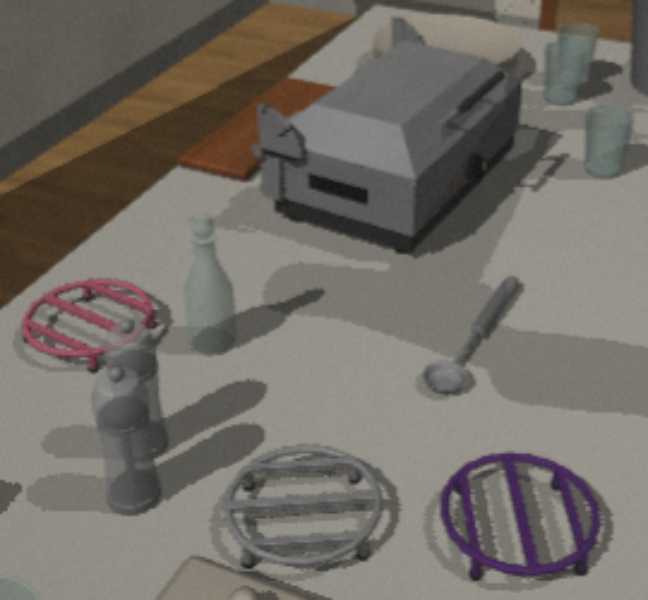

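```bash
cat >> h.py <<'E'
from scipy.spatial.transform import Rotation as Ro
np.set_printoptions(precision=3,suppress=True)
def go(p,rot=None):
    "tool-frame shift in cm to p, then turn (tool rotvec) to rot"
    s=read_state();R=Ro.from_rotvec(s['tcp_rot']);d=R.inv().apply(np.array(p)-s['tool_pos'])*100
    print('t',round(s['time'],2),'pos',s['tool_pos'],'axes\n',R.as_matrix(),'\nF',s['wrist_force'],'shift cm',d, 'turn',(R.inv()*rot).as_rotvec() if rot is not None else '')
E
python3 - <<'E'
from h import *
from scipy.optimize import least_squares
S=camera_model('scene');D=camera_model('side')
o=lambda p:(170+p[0]/2.4,150+p[1]/2.4)
a,b=at(D,o((230,508)),.026),at(D,o((382,500)),.026);print('bar',a,b,np.degrees(np.arctan2(*(b-a)[1::-1])))
F=[(S,(-121,-65,180),(178.5,269)),(S,(-121,65,180),(228.5,253.5)),(D,(-112,195,0),o((410,252))),(D,(112,195,0),o((278,212))),(D,(-121,65,180),o((443,126))),(D,(-121,-65,180),o((506,74)))]
def X(v,p): c,s=np.cos(v[2]),np.sin(v[2]);p=np.array(p)/1e3;return np.array([v[0]+c*p[0]-s*p[1],v[1]+s*p[0]+c*p[1],p[2]])
f=lambda v:np.concatenate([proj(m,X(v,p))[0]-uv for m,p,uv in F])
r=least_squares(f,[.61,-.25,-.17],loss='soft_l1');print(r.x,f(r.x).reshape(-1,2))
print('target',X(r.x,(0,300,0)))
cru=np.array([.68,.195])-r.x[:2];c,s=np.cos(r.x[2]),np.sin(r.x[2]);print('cruet in warmer',c*cru[0]+s*cru[1],-s*cru[0]+c*cru[1])
go((.457,.396,.25))
E
```

```text
bar [0.515 0.436 0.026] [0.388 0.371 0.026] -152.91942999645414
[ 0.61  -0.253 -0.176] [[-2.118 -1.252]
 [-0.049  0.352]
 [-4.402  5.477]
 [-5.911  1.748]
 [ 7.17  -8.18 ]
 [-0.263 -0.349]]
target [0.662 0.042 0.   ]
cruet in warmer -0.009187113956982282 0.45337666293853274
t 0.1 pos [ 0.176 -0.651  0.249] axes
 [[ 0.965  0.261 -0.   ]
 [ 0.261 -0.965  0.002]
 [ 0.    -0.002 -1.   ]] 
F [ 0.459  0.838 -0.626] shift cm [ 54.441 -93.75    0.073] turn
```

```bash
python3 -m crank '[[[3.3,-1.71,-1.21,0,0,0],[3.3,-1.71,-1.21,0,0,0],[3.3,-1.71,-1.21,0,0,0],[3.3,-1.71,-1.21,0,0,0],[3.3,-1.71,-1.21,0,0,0],[3.3,-1.71,-1.21,0,0,0],[3.3,-1.71,-1.21,0,0,0],[3.3,-1.71,-1.21,0,0,0]]]' 4.5 40
python3 -m crank '[[[3.3,-1.71,-1.21,0,0,0],[3.3,-1.71,-1.21,0,0,0],[1,-3.71,0,0,0,0],[1,-3.71,0,0,0,0],[1,-3.71,0,0,0,0],[1,-3.71,0,0,0,0],[1,-3.71,0,0,0,0],[1,-3.71,0,0,0,0]]]'
python3 -m crank '[[[1,-3.71,0,0,0,0],[1,-3.71,0,0,0,0],[1,-3.71,0,0,0,0],[1,-3.71,0,0,0,0],[1,-3.71,0,0,0,0],[1,-3.71,0,0,0,0],[1,-3.71,0,0,0,0]]]'
python3 -m crank '[[[1.05,-3.55,1.5,0,0,-0.026],[1.05,-3.55,1.5,0,0,-0.026],[1.05,-3.55,1.5,0,0,-0.026],[1.05,-3.55,1.5,0,0,-0.026],[1.05,-3.55,1.5,0,0,-0.026],[1.05,-3.55,1.5,0,0,-0.026],[1.05,-3.55,1.5,0,0,-0.026],[1.05,-3.55,1.5,0,0,-0.026]]]'
python3 -m crank '[[[0,0,0,0,0,0],[0,0,0,0,0,0]]]'
python3 - <<'E'
from h import *
m=camera_model('wrist');im=read_camera('wrist');cv2.imwrite('pics/w1.png',im);np.save('w1.npy',m,allow_pickle=True)
print(read_state()['q']);go((.457,.396,.25))
E
```

```text
time: 0.77
tool_pos: [0.396, -0.4491, 0.3468]
tcp_rot: [-3.114, -0.413, 0.001]
wrist_force: [0.3, -0.9, 0.2]
width: 0.525
grip_force: 0.0
time: 1.43
tool_pos: [0.4493, -0.1681, 0.3705]
tcp_rot: [-3.114, -0.413, 0.001]
wrist_force: [1.7, 0.2, 0.0]
width: 0.527
grip_force: 0.0
time: 2.02
tool_pos: [0.449, 0.1008, 0.3707]
tcp_rot: [3.114, 0.413, -0.0]
wrist_force: [1.5, -0.2, -1.4]
width: 0.526
grip_force: 0.0
time: 2.68
tool_pos: [0.4291, 0.3956, 0.2497]
tcp_rot: [3.054, 0.736, -0.001]
wrist_force: [0.9, -0.8, 0.8]
width: 0.525
grip_force: 0.0
time: 2.85
tool_pos: [0.4282, 0.3948, 0.2485]
tcp_rot: [3.051, 0.739, -0.006]
wrist_force: [0.3, -0.7, 0.1]
width: 0.527
grip_force: 0.0
[ 0.7    0.092  1.805 -0.001  1.247  1.798]
t 2.9 pos [0.429 0.394 0.25 ] axes
 [[ 0.89   0.456 -0.002]
 [ 0.456 -0.89  -0.002]
 [-0.003  0.001 -1.   ]] 
F [ 0.861 -0.599 -0.278] shift cm [ 2.575  1.096 -0.029] turn
```

View pics/w1.png

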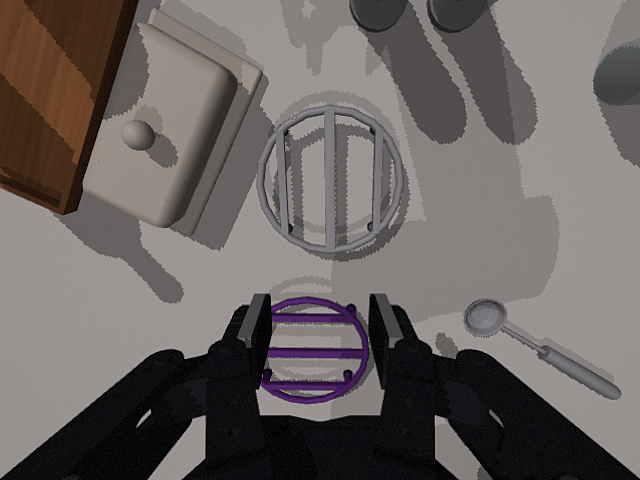

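Wrist view: trivet centre (330,178), middle bar from (330,108) to (331,250), nicely lined up with the tool's x. Cruet at the right edge (625,75), spoon bowl (487,317).

Run:
```python
from h import *
m=np.load('w1.npy',allow_pickle=True).item()
a,b=at(m,(330,108),.027),at(m,(331,250),.027);c=at(m,(330.5,179),.027)
l,r=at(m,(258.5,180),.026),at(m,(402.5,180),.026)
print(a,b,c,np.linalg.norm(a-b),(l+r)/2,np.linalg.norm(l-r),np.degrees(np.arctan2(*(a-b)[1::-1])))
go(((a+b)/2)[:2].tolist()+[.027])
```

```text
[0.521 0.43  0.027] [0.396 0.363 0.027] [0.462 0.398 0.027] 0.1415403233061641 [0.461 0.398 0.026] 0.14461119611470385 28.269226056759273
t 2.9 pos [0.429 0.394 0.25 ] axes
 [[ 0.89   0.456 -0.002]
 [ 0.456 -0.89  -0.002]
 [-0.003  0.001 -1.   ]] 
F [ 0.861 -0.599 -0.278] shift cm [ 2.747  1.128 22.27 ] turn
```

```bash
python3 -m crank '[[[3.0,1.1,1.5,0,0,-0.02],[0,0,4,0,0,0],[0,0,4,0,0,0],[0,0,4,0,0,0],[0,0,3.5,0,0,0],[0,0,2,0,0,0],[0,0,0,0,0,0],[0,0,0,0,0,0]]]' 3.8 40
python3 - <<'E'
from h import *
cv2.imwrite('pics/w2.png',read_camera('wrist'));go((.461,.398,.025))
E
```

```text
time: 3.57
tool_pos: [0.4617, 0.3961, 0.0607]
tcp_rot: [3.047, 0.762, -0.003]
wrist_force: [1.1, -0.6, 0.2]
width: 0.447
grip_force: 0.0
t 3.62 pos [0.463 0.397 0.063] axes
 [[ 0.882  0.471  0.002]
 [ 0.471 -0.882  0.001]
 [ 0.002 -0.    -1.   ]] 
F [-0.757  0.695  0.538] shift cm [-0.155 -0.14   3.762] turn
```

View pics/w2.png

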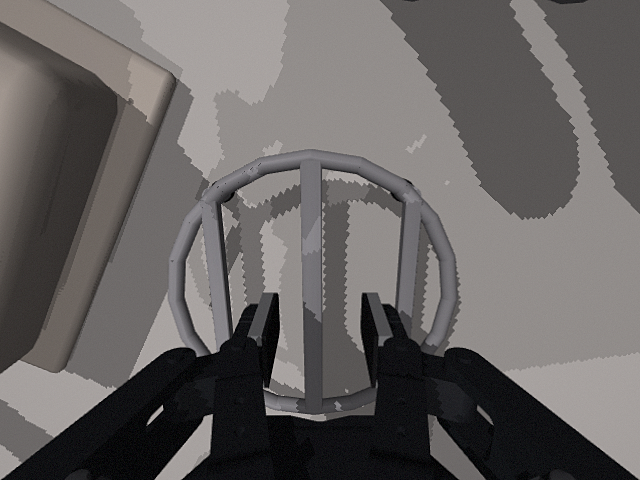

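Bar (312 px) sits between the pads (268 and 375), about 2 mm off; correct it and go down.

```bash
python3 -m crank '[[[-0.1,-0.15,1.9,0,0,0],[0,0,1.8,0,0,0],[0,0,0,0,0,0]]]'
python3 -m crank '[[[0,0,0,0,0,0],[0,0,0,0,0,0],[0,0,0,0,0,0],[0,0,0,0,0,0],[0,0,0,0,0,0]]]' 0 70
```

```text
time: 3.87
tool_pos: [0.4603, 0.3983, 0.0243]
tcp_rot: [3.047, 0.764, 0.0]
wrist_force: [-0.3, -0.0, -0.6]
width: 0.44
grip_force: 0.0
time: 4.28
tool_pos: [0.4618, 0.3999, 0.0269]
tcp_rot: [-3.046, -0.765, -0.007]
wrist_force: [-0.4, -0.9, 7.3]
width: 0.095
grip_force: 68.8
```

Run:
```python
from h import *
m=np.load('w1.npy',allow_pickle=True).item()
P=np.array([[.687,.19,0],[.68,.195,.174],[.662,.042,0],[.54,-.039,0],[.76,-.079,0],[.54,-.039,.116],[.76,-.079,.116],[.54,-.039,.0],[.65,-.06,.1]])
for tcp in [(.44,-.07,.4),(.42,.0,.42),(.45,.05,.42),(.48,-.02,.42)]:
    d=np.array(tcp)-[.4285,.394,.25]
    mm=dict(m,t=m['t']-m['R']@d);print(tcp,proj(mm,P).round().tolist())
go((.42,0,.4))
```

```text
(0.44, -0.07, 0.4) [[220.0, -103.0], [140.0, -257.0], [320.0, -11.0], [332.0, 111.0], [443.0, -42.0], [335.0, 106.0], [486.0, -102.0], [332.0, 111.0], [401.0, 17.0]]
(0.42, 0.0, 0.42) [[282.0, -77.0], [249.0, -200.0], [373.0, 7.0], [379.0, 122.0], [491.0, -22.0], [395.0, 120.0], [547.0, -71.0], [379.0, 122.0], [459.0, 37.0]]
(0.45, 0.05, 0.42) [[307.0, -29.0], [290.0, -116.0], [393.0, 49.0], [397.0, 156.0], [507.0, 22.0], [418.0, 164.0], [566.0, -12.0], [397.0, 156.0], [480.0, 85.0]]
(0.48, -0.02, 0.42) [[248.0, -34.0], [198.0, -125.0], [339.0, 45.0], [348.0, 153.0], [452.0, 18.0], [355.0, 159.0], [493.0, -17.0], [348.0, 153.0], [415.0, 81.0]]
t 4.28 pos [0.462 0.4   0.027] axes
 [[ 0.881  0.472  0.004]
 [ 0.472 -0.881  0.003]
 [ 0.004 -0.001 -1.   ]] 
F [-0.42  -0.916  7.316] shift cm [-22.407  33.25  -37.43 ] turn
```

```bash
python3 -m crank '[[[0,0,-2,0,0,0],[0,0,-4,0,0,0],[0,0,-4,0,0,0],[-0.8,2.9,-2.25,0,0,0],[-0.8,2.9,-2.25,0,0,0],[-0.8,2.9,-2.25,0,0,0],[-0.8,2.9,-2.25,0,0,0],[-0.8,2.9,-2.25,0,0,0]]]'
python3 -m crank '[[[-0.8,2.9,-2.25,0,0,0],[-0.8,2.9,-2.25,0,0,0],[-0.8,2.9,-2.25,0,0,0],[-0.8,2.9,-2.25,0,0,0],[-0.8,2.9,-2.25,0,0,0],[-0.8,2.9,-2.25,0,0,0],[-0.8,2.9,-2.25,0,0,0],[0,0,0,0,0,0]]]'
python3 -m crank '[[[0,0,0,0,0,0]]]'
python3 - <<'E'
from h import *
m=camera_model('wrist');cv2.imwrite('pics/w3.png',read_camera('wrist'));np.save('w3.npy',m,allow_pickle=True)
go((.662,.042,.1))
E
```

```text
time: 4.95
tool_pos: [0.4927, 0.2505, 0.2377]
tcp_rot: [3.047, 0.766, -0.0]
wrist_force: [0.3, -0.1, -3.6]
width: 0.093
grip_force: 69.1
time: 5.62
tool_pos: [0.5421, 0.0417, 0.4]
tcp_rot: [3.043, 0.756, 0.014]
wrist_force: [-0.1, -0.1, -2.5]
width: 0.098
grip_force: 69.3
time: 5.7
tool_pos: [0.5404, 0.0452, 0.3961]
tcp_rot: [3.048, 0.76, 0.006]
wrist_force: [-0.2, 0.5, -4.1]
width: 0.097
grip_force: 69.3
t 5.75 pos [0.54  0.046 0.394] axes
 [[ 0.882  0.471  0.   ]
 [ 0.471 -0.882  0.001]
 [ 0.001 -0.    -1.   ]] 
F [ 0.692 -0.177 -3.933] shift cm [10.586  6.154 29.429] turn
```

View pics/w3.png

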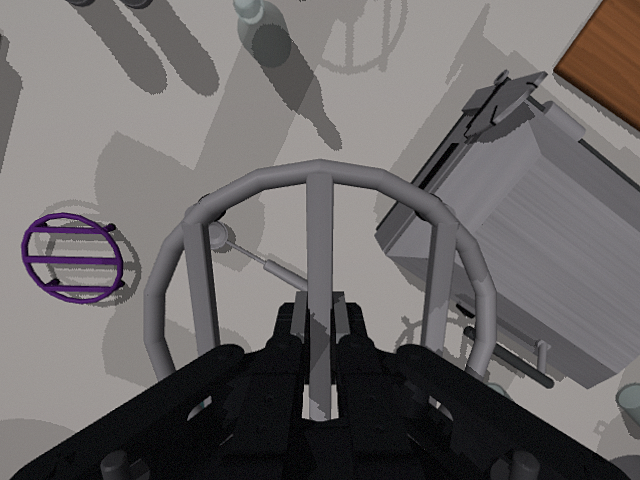

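Wrist view: cruet foot about (270,48), warmer's left front foot corner about (377,236), left edge running up to about (463,105), handle bar ends (466,331)–(551,384).

Run:
```python
from h import *
from scipy.optimize import least_squares
m=np.load('w3.npy',allow_pickle=True).item()
S=camera_model('scene')
print('cruet',at(m,(270,48),.003),'corner z0',at(m,(377,236),0.0),'edge',at(m,(463,105),0),'handle',at(m,(466,331),.18),at(m,(551,384),.18))
F=[(S,(-121,-65,180),(178.5,269)),(S,(-121,65,180),(228.5,253.5)),(m,(-112,195,0),(377,236)),(m,(-121,65,180),(466,331)),(m,(-121,-65,180),(551,384))]
def X(v,p): c,s=np.cos(v[2]),np.sin(v[2]);p=np.array(p)/1e3;return np.array([v[0]+c*p[0]-s*p[1],v[1]+s*p[0]+c*p[1],p[2]])
f=lambda v:np.concatenate([proj(M,X(v,p))[0]-uv for M,p,uv in F])
r=least_squares(f,[.61,-.25,-.17]);print(r.x,f(r.x).reshape(-1,2))
print('pointer hinge end px',proj(m,[X(r.x,(116,195,116)),X(r.x,(112,195,0))]))
for C in (at(m,(270,48),.003),at(S,(386,290),.005)):
  d=C[:2]-r.x[:2];c,s=np.cos(r.x[2]),np.sin(r.x[2]);print('cruet in warmer',c*d[0]+s*d[1],-s*d[0]+c*d[1])
print('target',X(r.x,(0,300,0)))
```

```text
cruet [0.673 0.189 0.003] corner z0 [ 0.514 -0.074  0.   ] edge [ 0.737 -0.082  0.   ] handle [ 0.498 -0.168  0.18 ] [ 0.487 -0.298  0.18 ]
[ 0.611 -0.252 -0.101] [[ -4.646   1.537]
 [ -3.422   0.183]
 [-13.679 -10.585]
 [  4.507   3.297]
 [  2.431   3.397]]
pointer hinge end px [[502.362  82.883]
 [457.928  96.86 ]]
cruet in warmer 0.01707250776432264 0.4443281565229693
cruet in warmer 0.03057869474378587 0.4468242242333644
target [0.641 0.047 0.   ]
```

```bash
python3 -c "
import cv2
im=cv2.imread('pics/w3.png')[60:400,350:640];cv2.imwrite('pics/w3c.png',cv2.resize(im,(667,782)[:2] if 0 else (510,598),interpolation=cv2.INTER_CUBIC))"
```

```text
(no output)
```

View pics/w3c.png

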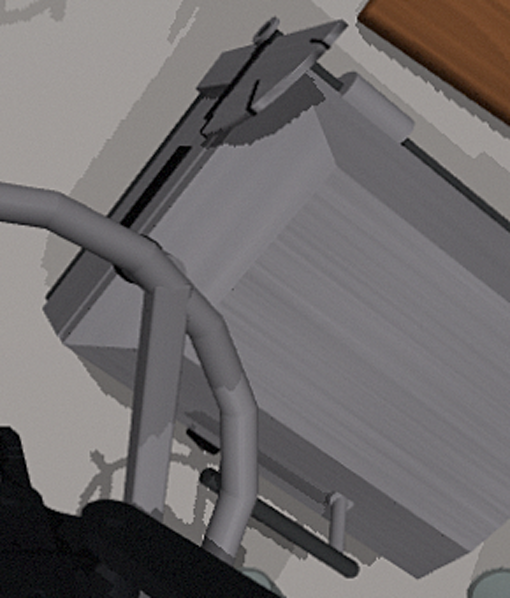

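Run:
```python
from h import *
m=np.load('w3.npy',allow_pickle=True).item();S=camera_model('scene')
w=lambda x,y:(350+x/1.759,60+y/1.759)
s=lambda x,y:(100+x/2,230+y/2)
for n,M,a,b,z,k in [('handle',m,w(206,476),w(352,572),.18,'y'),('rear',m,w(405,141),w(508,220),.116,'y'),('ridgeF',m,w(233,290),w(505,525),.171,'y'),('ridgeL',m,w(233,290),w(335,160),.171,'x'),('botL',m,w(47,302),w(198,90),0,'x'),('rimL',m,w(64,342),w(205,150),.11,'x'),
 ('Shandle',S,s(157,79),s(257,47),.18,'y'),('SlidF',S,s(80,142),s(348,56),.15,'y'),('SlidL',S,s(348,56),s(388,150),.15,'x'),('Sbot',S,s(140,329),s(412,234),0.,'y'),('SridgeR',S,s(145,222),s(380,157),.171,'y')]:
    A,B=at(M,a,z),at(M,b,z);d=B-A; ang=np.degrees(np.arctan2(d[1],d[0]));
    if k=='y': ang=(ang-90+90)%180-90
    print(n,A,B,'len',round(np.linalg.norm(d),3),'yaw',round(ang,1))
```

```text
handle [ 0.499 -0.169  0.18 ] [ 0.485 -0.299  0.18 ] len 0.131 yaw -6.4
rear [ 0.739 -0.183  0.116] [ 0.732 -0.276  0.116] len 0.094 yaw -4.7
ridgeF [ 0.609 -0.115  0.171] [ 0.56  -0.373  0.171] len 0.262 yaw -10.6
ridgeL [ 0.609 -0.115  0.171] [ 0.696 -0.119  0.171] len 0.088 yaw -3.1
botL [ 0.52 -0.07  0.  ] [ 0.73  -0.086  0.   ] len 0.21 yaw -4.2
rimL [ 0.519 -0.065  0.11 ] [ 0.677 -0.076  0.11 ] len 0.158 yaw -4.1
Shandle [ 0.487 -0.293  0.18 ] [ 0.501 -0.167  0.18 ] len 0.127 yaw -6.4
SlidF [ 0.506 -0.405  0.15 ] [ 0.547 -0.067  0.15 ] len 0.34 yaw -6.9
SlidL [ 0.547 -0.067  0.15 ] [ 0.697 -0.089  0.15 ] len 0.152 yaw -8.4
Sbot [ 0.687 -0.427  0.   ] [ 0.732 -0.08   0.   ] len 0.35 yaw -7.4
SridgeR [ 0.663 -0.376  0.171] [ 0.714 -0.107  0.171] len 0.274 yaw -10.9
```

```bash
python3 -m crank '[[[2.45,1.03,2.5,0,0,0],[2.45,1.03,2.5,0,0,0],[2.45,1.03,2.5,0,0,0],[2.47,1.02,2.5,0,0,0],[0,0,4,0,0,0],[0,0,4,0,0,0],[0,0,4,0,0,0],[0,0,4,0,0,0]]]'
python3 -m crank '[[[0,0,4,0,0,0],[0,0,3,0,0,0],[0,0,0,0,0,0],[0,0,0,0,0,0]]]'
python3 - <<'E'
from h import *
cv2.imwrite('pics/s4.png',np.hstack([cv2.resize(read_camera('scene')[150:400,100:500],None,fx=1,fy=1),read_camera('side')[140:390,150:450]]))
go((.646,.056,.027))
E
```

```text
time: 6.42
tool_pos: [0.6436, 0.0585, 0.1302]
tcp_rot: [-3.045, -0.767, 0.005]
wrist_force: [0.3, -0.2, -3.2]
width: 0.103
grip_force: 69.3
time: 6.75
tool_pos: [0.6418, 0.0579, 0.0602]
tcp_rot: [-3.045, -0.767, 0.013]
wrist_force: [0.9, -0.0, -3.0]
width: 0.091
grip_force: 69.2
t 6.85 pos [0.647 0.058 0.066] axes
 [[ 0.881  0.473  0.002]
 [ 0.473 -0.881  0.   ]
 [ 0.002  0.001 -1.   ]] 
F [ 0.182 -0.489 -2.18 ] shift cm [-0.163  0.101  3.871] turn
```

View pics/s4.png

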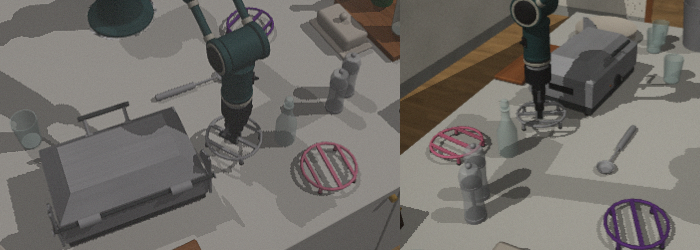

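Trivet held flat over the gap (scene crop (233,143)), clear of cruet (286,137) and the warmer's plate (208,165). Lower it.

```bash
python3 -m crank '[[[0,0.1,2,0,0,0],[0,0,1,0,0,0],[0,0,0.4,0,0,0],[0,0,0,0,0,0]]]'
python3 -m crank '[[[0,0,0.3,0,0,0],[0,0,0,0,0,0]]]'
```

```text
time: 7.18
tool_pos: [0.6459, 0.0559, 0.0303]
tcp_rot: [-3.047, -0.765, 0.001]
wrist_force: [-0.7, 0.8, -3.1]
width: 0.095
grip_force: 69.2
time: 7.35
tool_pos: [0.6467, 0.0558, 0.0278]
tcp_rot: [3.047, 0.765, 0.002]
wrist_force: [-0.6, -0.4, -3.6]
width: 0.093
grip_force: 69.2
```

```bash
python3 -m crank '[[[0,0,0.15,0,0,0],[0,0,0,0,0,0]]]' | grep -E 'pos|force'
python3 -m crank '[[[0,0,0.15,0,0,0],[0,0,0,0,0,0]]]'| grep -E 'pos|force'
python3 -m crank '[[[0,0,0.1,0,0,0],[0,0,0,0,0,0]]]'| grep -E 'pos|force'
```

```text
tool_pos: [0.647, 0.0559, 0.0269]
wrist_force: [-2.1, -1.5, 2.8]
grip_force: 69.9
tool_pos: [0.647, 0.0558, 0.0268]
wrist_force: [-5.5, -0.2, 11.0]
grip_force: 71.1
tool_pos: [0.647, 0.0558, 0.0268]
wrist_force: [-8.5, -0.8, 15.5]
grip_force: 71.8
```

```bash
python3 -m crank '[[[0,0,-0.25,0,0,0],[0,0,0,0,0,0]]]' | grep -E 'pos|force'
python3 -m crank '[[[0,0,0,0,0,0],[0,0,0,0,0,0],[0,0,0,0,0,0],[0,0,0,0,0,0]]]' 3.6
python3 -m crank '[[[0,0,-1,0,0,0],[0,0,-3,0,0,0],[0,0,-4,0,0,0],[0,0,-4,0,0,0],[0,0,-4,0,0,0],[0,0,-4,0,0,0],[0,0,-4,0,0,0],[0,0,0,0,0,0]]]'
python3 - <<'E'
from h import *
m=camera_model('wrist');im=read_camera('wrist');cv2.imwrite('pics/w5.png',im);np.save('w5.npy',m,allow_pickle=True);print(read_state()['q']);go((.646,.056,.027))
E
```

```text
tool_pos: [0.6472, 0.0558, 0.0269]
wrist_force: [-2.2, -0.2, 7.3]
grip_force: 70.5
time: 8.35
tool_pos: [0.6462, 0.0558, 0.0252]
tcp_rot: [-3.047, -0.765, 0.0]
wrist_force: [0.6, 0.2, 0.1]
width: 0.422
grip_force: 0.0
time: 9.02
tool_pos: [0.651, 0.0561, 0.278]
tcp_rot: [3.044, 0.764, 0.028]
wrist_force: [1.6, -0.4, 2.3]
width: 0.424
grip_force: 0.0
[0.048 0.2   1.638 0.    1.29  1.127]
t 9.07 pos [0.65  0.056 0.274] axes
 [[ 0.881  0.472  0.013]
 [ 0.472 -0.881  0.001]
 [ 0.012  0.006 -1.   ]] 
F [ 0.352  0.701 -0.758] shift cm [-0.633 -0.317 24.681] turn
```

View pics/w5.png

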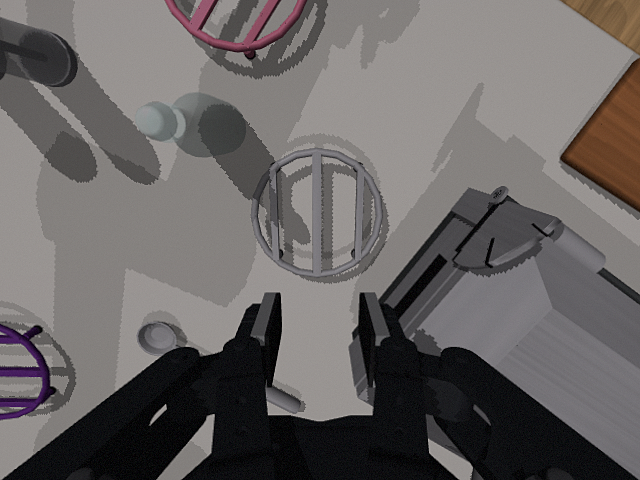

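Trivet stands at (317,213), cruet foot about (221,130); the warmer's foot edge runs from (350,346) to (470,188).

Run:
```python
from h import *
m=np.load('w5.npy',allow_pickle=True).item()
T=at(m,(317.5,213),.024);A=at(m,(350,346),0);B=at(m,(470,188),0);C=at(m,(220,128),.003)
Tl=at(m,(251,213),.024);Tr=at(m,(383,213),.024)
e=(B-A)/np.linalg.norm(B-A)
print(T,np.linalg.norm(Tl-Tr),A,B,np.linalg.norm(B-A),'yaw',np.degrees(np.arctan2(e[1],e[0])),'along off mid',(T-(A+B)/2)@e,'perp',np.cross(e,T-A)[2],'cruet along',(C-(A+B)/2)@e,np.cross(e,C-A)[2],C)
for y in(-4,-6,-8,-10):
  c,s=np.cos(np.radians(y)),np.sin(np.radians(y))
  o=np.array([.493+.121*c,-.232+.121*s]);d=T[:2]-o;print(y,o,'trivet in warmer',c*d[0]+s*d[1],-s*d[0]+c*d[1])
```

```text
[0.647 0.053 0.024] 0.14912944226963207 [ 0.5   -0.076  0.   ] [ 0.753 -0.094  0.   ] 0.2535021402268337 yaw -4.09987435049231 along off mid 0.010193554633651913 perp 0.13865292384577865 cruet along 0.02980865460151118 0.27826817487353406 [0.676 0.19  0.003]
-4 [ 0.614 -0.24 ] trivet in warmer 0.012592224541785279 0.29464143154589095
-6 [ 0.613 -0.245] trivet in warmer 0.0022280060994795264 0.2991242453466141
-8 [ 0.613 -0.249] trivet in warmer -0.008286346686439253 0.30324262233094007
-10 [ 0.612 -0.253] trivet in warmer -0.018938023696713227 0.3069915448909009
```

Trivet is well placed (about centred in the gap, within 1 cm of the warmer's midline). Now turn the gripper for the handle.

```bash
python3 -m crank '[[[0,0,-1,0,0,-0.122],[0,0,-1,0,0,-0.122],[0,0,-1,0,0,-0.122],[0,0,0,0,0,-0.122],[0,0,0,0,0,-0.122],[0,0,0,0,0,-0.122],[0,0,0,0,0,-0.122],[0,0,0,0,0,-0.122]]]' 4.2
python3 -m crank '[[[0,0,0,0,0,0]]]'
python3 - <<'E'
from h import *
go((.493,-.232,.30),Ro.from_matrix(np.array([[np.sin(.105),np.cos(.105),0],[np.cos(.105),-np.sin(.105),0],[0,0,-1]])))
E
```

```text
time: 9.73
tool_pos: [0.6454, 0.0558, 0.2941]
tcp_rot: [-2.325, -2.11, 0.003]
wrist_force: [0.2, 0.6, 0.3]
width: 0.495
grip_force: 0.0
time: 9.82
tool_pos: [0.6454, 0.0558, 0.2942]
tcp_rot: [-2.329, -2.107, 0.003]
wrist_force: [0.2, 0.3, -0.2]
width: 0.493
grip_force: 0.0
t 9.82 pos [0.645 0.056 0.294] axes
 [[ 0.1    0.995 -0.002]
 [ 0.995 -0.1   -0.   ]
 [-0.    -0.002 -1.   ]] 
F [ 0.158  0.336 -0.235] shift cm [-30.158 -12.296  -0.544] turn [-0.002  0.     0.005]
```

```bash
python3 -m crank '[[[-3.77,-1.54,-0.1,0,0,0],[-3.77,-1.54,-0.1,0,0,0],[-3.77,-1.54,-0.1,0,0,0],[-3.77,-1.54,-0.1,0,0,0],[-3.77,-1.54,-0.1,0,0,0],[-3.77,-1.54,-0.1,0,0,0],[-3.77,-1.54,-0.1,0,0,0],[-3.77,-1.54,0,0,0,0]]]'
python3 -m crank '[[[0,0,0,0,0,0],[0,0,0,0,0,0]]]'
python3 - <<'E'
from h import *
m=camera_model('wrist');im=read_camera('wrist');cv2.imwrite('pics/w6.png',im);np.save('w6.npy',m,allow_pickle=True)
go((.493,-.232,.18))
c,s=np.cos(-.105),np.sin(-.105)
for y in(-65,-50,-20,0,20,50,65): print(y,proj(m,[.493-s*y/1e3,-.232+c*y/1e3,.18])[0].round())
g=cv2.cvtColor(im,cv2.COLOR_BGR2GRAY)
for v in range(150,330,12): print(v,g[v,200:440:6].tolist())
E
```

```text
time: 10.48
tool_pos: [0.4911, -0.2328, 0.3022]
tcp_rot: [-2.336, -2.1, 0.0]
wrist_force: [0.3, -0.7, -0.5]
width: 0.491
grip_force: 0.0
time: 10.65
tool_pos: [0.4912, -0.2332, 0.3019]
tcp_rot: [-2.34, -2.095, 0.0]
wrist_force: [-0.5, 0.1, 0.2]
width: 0.49
grip_force: 0.0
t 10.7 pos [ 0.492 -0.232  0.302] axes
 [[ 0.108  0.994 -0.001]
 [ 0.994 -0.108  0.001]
 [ 0.001 -0.001 -1.   ]] 
F [-0.171 -0.164  1.053] shift cm [-0.012  0.108 12.194] turn 
-65 [321. 314.]
-50 [321. 298.]
-20 [321. 263.]
0 [321. 238.]
20 [321. 212.]
50 [321. 170.]
65 [321. 148.]
150 [150, 148, 151, 149, 151, 152, 150, 151, 150, 149, 153, 150, 152, 149, 148, 151, 96, 100, 97, 25, 43, 43, 89, 91, 74, 78, 96, 90, 88, 87, 89, 92, 72, 102, 104, 115, 117, 117, 120, 107]
162 [151, 151, 151, 150, 150, 151, 149, 152, 151, 151, 150, 153, 151, 150, 150, 153, 96, 98, 100, 33, 47, 40, 87, 86, 82, 96, 101, 110, 90, 86, 69, 71, 65, 101, 102, 96, 98, 104, 106, 103]
174 [149, 149, 150, 149, 151, 149, 150, 149, 149, 152, 151, 151, 150, 153, 151, 150, 97, 98, 99, 34, 49, 42, 57, 39, 45, 49, 122, 118, 88, 88, 69, 74, 72, 102, 103, 
[... 1578 characters left out ...]
50, 152, 152, 151, 149, 151, 155, 99, 149, 151, 153, 97, 97, 28, 49, 37, 94, 95, 78, 100, 110, 87, 87, 88, 90, 84, 117, 114, 116, 118, 115, 116, 114, 116]
294 [151, 150, 151, 149, 151, 151, 152, 150, 151, 151, 64, 62, 0, 102, 154, 150, 152, 98, 102, 32, 49, 39, 109, 86, 90, 89, 94, 92, 0, 73, 72, 97, 118, 113, 116, 112, 116, 115, 113, 116]
306 [152, 151, 150, 151, 153, 151, 153, 124, 2, 77, 72, 8, 0, 78, 133, 130, 151, 99, 100, 27, 45, 38, 91, 96, 93, 96, 92, 93, 0, 11, 73, 79, 11, 117, 117, 111, 119, 109, 116, 117]
318 [151, 148, 152, 141, 101, 115, 13, 13, 75, 76, 86, 13, 1, 79, 69, 134, 150, 101, 97, 100, 90, 101, 94, 92, 91, 94, 92, 92, 8, 10, 80, 75, 36, 19, 34, 113, 118, 113, 116, 115]
```

Profile shows the dark handle bar straight up the picture at columns 312–328 (predicted 321), aligned with the pads. Go down and grip.

```bash
python3 -m crank '[[[0,0.05,4,0,0,0],[0,0,4,0,0,0],[0,0,2,0,0,0],[0,0,1.2,0,0,0],[0,0,1,0,0,0],[0,0,0,0,0,0]]]'
python3 -m crank '[[[0,0,0,0,0,0],[0,0,0,0,0,0],[0,0,0,0,0,0],[0,0,0,0,0,0],[0,0,0,0,0,0]]]' 0 50
```

```text
time: 11.2
tool_pos: [0.4928, -0.2301, 0.1786]
tcp_rot: [-2.33, -2.103, 0.001]
wrist_force: [-0.1, 0.3, 0.7]
width: 0.49
grip_force: 0.0
time: 11.62
tool_pos: [0.4919, -0.2316, 0.1823]
tcp_rot: [-2.332, -2.103, 0.003]
wrist_force: [-6.7, 1.1, 3.9]
width: 0.138
grip_force: 48.7
```

Run:
```python
from h import *
a=np.radians(15.1+np.arange(0,42.5,2.5));P=24.55*np.c_[-np.cos(a),np.sin(a)];print(np.diff(P,axis=0).round(2).tolist())
```

```text
[[0.3, 1.03], [0.35, 1.01], [0.39, 1.0], [0.43, 0.98], [0.48, 0.96], [0.52, 0.94], [0.56, 0.91], [0.6, 0.89], [0.63, 0.86], [0.67, 0.83], [0.71, 0.8], [0.74, 0.77], [0.78, 0.74], [0.81, 0.7], [0.84, 0.67], [0.86, 0.63]]
```

```bash
python3 -m crank '[[[0,0.3,-1.03,0,0,0],[0,0.35,-1.01,0,0,0],[0,0.39,-1.0,0,0,0],[0,0.43,-0.98,0,0,0],[0,0,0,0,0,0]]]'
python3 -m crank '[[[0,0.48,-0.96,0,0,0],[0,0.52,-0.94,0,0,0],[0,0.56,-0.91,0,0,0],[0,0.6,-0.89,0,0,0],[0,0,0,0,0,0]]]'
```

```text
time: 12.03
tool_pos: [0.5064, -0.2332, 0.2233]
tcp_rot: [-2.331, -2.102, 0.004]
wrist_force: [-10.9, 0.2, -0.7]
width: 0.133
grip_force: 49.0
time: 12.45
tool_pos: [0.5273, -0.2354, 0.2608]
tcp_rot: [-2.33, -2.102, 0.006]
wrist_force: [-14.0, 1.0, 3.9]
width: 0.133
grip_force: 49.1
```

```bash
python3 -m crank '[[[0,0.47,-0.95,0,0,0],[0,0.6,-0.86,0,0,0],[0,0.71,-0.8,0,0,0],[0,0.74,-0.77,0,0,0],[0,0,0,0,0,0]]]'
python3 -m crank '[[[0,0.75,-0.78,0,0,0],[0,0.78,-0.74,0,0,0],[0,0.84,-0.67,0,0,0],[0,0.86,-0.63,0,0,0],[0,0,0,0,0,0],[0,0,0,0,0,0],[0,0,0,0,0,0]]]'
python3 - <<'E'
from h import *
a=[]
for _ in range(6):
    im=read_camera('side');a.append(read_state()['tool_pos'])
a=np.mean(a,0);print(a);go(a)
cv2.imwrite('pics/side7.png',im);cv2.imwrite('pics/scene7.png',read_camera('scene'))
z=a[2];
for off in(-.002,0,.002): print(np.degrees(np.arcsin((z+off-.116)/.2455))-15.1)
# horizontal from hinge: start x along warmer
o=np.array([.4925,-.232]);d=np.array([.9945,-.1045]);print('dx',(a[:2]-o)@d)
E
```

```text
time: 12.87
tool_pos: [0.5544, -0.2384, 0.2949]
tcp_rot: [2.332, 2.104, -0.002]
wrist_force: [-8.2, -0.8, 0.7]
width: 0.127
grip_force: 49.5
time: 13.45
tool_pos: [0.5857, -0.2418, 0.3228]
tcp_rot: [2.333, 2.103, -0.003]
wrist_force: [-8.1, -0.5, 2.6]
width: 0.129
grip_force: 49.9
[ 0.586 -0.242  0.323]
t 13.75 pos [ 0.586 -0.242  0.323] axes
 [[ 0.103  0.995 -0.001]
 [ 0.995 -0.103 -0.002]
 [-0.002 -0.001 -1.   ]] 
F [-7.498  0.156  2.624] shift cm [ 0.001  0.003 -0.001] turn 
41.395119537098545
42.25037535703183
43.126038471026504
dx 0.09355128816304444
```

```bash
cat > chk.py <<'E'
from h import *
def X(th,y):
    a=np.radians(15.1+th);p=np.array([.116-.2455*np.cos(a),.116+.2455*np.sin(a)]);c,s=np.cos(-.105),np.sin(-.105)
    return np.array([.6128+c*p[0]-s*y,-.2445+s*p[0]+c*y,p[1]])
def run(pairs):
    for n,f,t0 in pairs:
        m=camera_model(n);g=cv2.cvtColor(cv2.imread(f),cv2.COLOR_BGR2GRAY).astype(np.float32)
        T=np.arange(t0-7,t0+7.1,1)
        for y in(-.058,-.04,.04,.058):
            P=np.array([proj(m,X(t,y))[0] for t in T],np.float32)
            v=cv2.remap(g,P[None,:,0],P[None,:,1],cv2.INTER_LINEAR)[0]
            print(n,t0,y,P[7].round(),np.round(v).astype(int).tolist(),'px/deg',np.linalg.norm(P[8]-P[7]).round(2))
E
python3 -c "
from chk import *
run([('scene','pics/scene0.png',0),('side','pics/side0.png',0),('scene','pics/scene7.png',40),('side','pics/side7.png',40)])"
```

```text
scene 0 -0.058 [180. 269.] [131, 132, 133, 128, 103, 65, 52, 53, 58, 58, 64, 91, 114, 134, 133] px/deg 0.72
scene 0 -0.04 [187. 267.] [132, 135, 132, 124, 99, 54, 51, 57, 62, 60, 71, 89, 113, 127, 131] px/deg 0.72
scene 0 0.04 [219. 256.] [131, 133, 133, 118, 84, 55, 55, 58, 58, 59, 66, 92, 118, 130, 134] px/deg 0.72
scene 0 0.058 [226. 254.] [126, 129, 128, 110, 75, 58, 54, 59, 56, 59, 70, 102, 121, 132, 130] px/deg 0.72
side 0 -0.058 [378. 181.] [91, 93, 94, 93, 87, 63, 38, 43, 57, 81, 74, 100, 123, 127, 129] px/deg 1.23
side 0 -0.04 [376. 183.] [89, 92, 96, 92, 88, 64, 38, 42, 54, 79, 93, 91, 94, 103, 119] px/deg 1.24
side 0 0.04 [366. 192.] [93, 91, 88, 76, 68, 51, 36, 38, 48, 78, 87, 88, 89, 91, 88] px/deg 1.29
side 0 0.058 [363. 194.] [88, 91, 86, 76, 70, 59, 36, 41, 46, 67, 88, 85, 86, 87, 89] px/deg 1.3
scene 40 -0.058 [180. 263.] [53, 49, 46, 45, 47, 48, 47, 47, 49, 54, 74, 113, 126, 117, 88] px/deg 0.54
scene 40 -0.04 [188. 260.] [59, 53, 49, 49, 50, 50, 49, 49, 43, 41, 68, 98, 121, 113, 88] px/deg 0.54
scene 40 0.04 [223. 249.] [70, 62, 58, 57, 58, 59, 59, 58, 56, 57, 64, 95, 122, 119, 103] px/deg 0.56
scene 40 0.058 [231. 246.] [61, 56, 57, 58, 60, 59, 58, 57, 52, 49, 73, 104, 125, 132, 115] px/deg 0.56
side 40 -0.058 [353. 136.] [110, 102, 100, 98, 87, 44, 35, 34, 43, 28, 28, 28, 27, 36, 56] px/deg 1.3
side 40 -0.04 [351. 138.] [82, 95, 109, 101, 76, 35, 28, 27, 28, 30, 38, 41, 57, 50, 24] px/deg 1.31
side 40 0.04 [340. 145.] [104, 92, 89, 100, 93, 46, 36, 44, 80, 94, 97, 98, 99, 99, 98] px/deg 1.37
side 40 0.058 [337. 146.] [105, 95, 89, 99, 81, 36, 36, 48, 82, 96, 96, 98, 100, 98, 98] px/deg 1.38
```

```bash
python3 -m crank '[[[0,0,0,0,0,0],[0,0,0,0,0,0],[0,0,0,0,0,0],[0,0,0,0,0,0]]]'; python3 -c "
from workcell import *
print(finish_job())"
```

```text
time: 14.13
tool_pos: [0.5855, -0.2418, 0.3227]
tcp_rot: [2.333, 2.103, -0.003]
wrist_force: [-8.4, -1.1, 3.0]
width: 0.127
grip_force: 49.8
the job is handed in; nothing more can be done
None
```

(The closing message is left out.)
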